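# Lock the water filter and set its hand-wheel valve

## Robot

A 6-joint arm with a two-finger parallel gripper is mounted at the origin on a cart in front of the work surface, level with it; the furniture and walls round the work are solid. World frame = base frame: x ahead of the robot, y to its left, z up, the work surface at z = 0. Lengths are in m, angles in degrees, forces in N, time in s.
With the tool pointing down it reaches from about 0.35 to 0.875 m from the base axis. Payload 4.2 kg.
Tool frame: the origin (TCP) lies on the front face of the gripper's body, between the roots of the fingers; the fingertips stand 70 mm ahead of it and the grasp point (between the pads) lies 51 mm ahead of it; x points along the fingers, y is the direction in which the jaws open and shut, and the axes are right-handed (so a half turn about x gives the same grasp; the last joint's range is limited). The gripper opens to 87 mm and grips with 3 to 60 N. Pads are 19 mm wide; open, the fingers measure 117 mm over their backs; the gripper's body (75 mm by 190 mm) begins 51 mm behind the grasp point.
Start: joints at [-61.387, 22.042, 0.453, 0, -68.411, -14.817], TCP at [0.149, -0.607, 0.292] pointing down, gripper open.
Joint ranges: [-179.83, 179.83], [-69.29, 118.12], [-61.27, 80.66], [-181.25, 117.63], [-171.15, -9.14], [-177.46, 177.46]. Speed limits (degrees/s): [159.86, 159.86, 180, 180, 180, 180].

## Interface

Orientations are given as a 3x3 rotation matrix whose columns are the frame's x, y, z axes.
In Python, from station import r, viewer, spotter gives the robot as it stands.
- The arm moves only by the tool move_arm, never from a script. Its argument "series" is a list that holds one entry, the list of rows, each a list of 7 numbers: the turn, a rotation vector about the world's x, y, z scaled (see below), then the shift along the world's x, y, z scaled (see below), then the opening, from 0 (shut) to 1 (fully open). A call has 1 to 20 rows; each row shifts and turns the pose as measured when the row begins; what a row does not reach is not made up. The controller multiplies each number of a shift by 60 mm and each number of a turn by 8 degrees. A row lasts 1/8 s, in which the tool goes at most 62.5 mm and 10.7 degrees, less where a joint would pass 70% of its speed; a pose out of reach is approached as far as the arm can. A call with a number of a shift or a turn outside -1 to 1 is refused whole. A call with a gripper value outside its range is refused whole. The fingers move at their own pace and stop on an object; the grip force is fixed at half the most. Time passes only in rows, so rows that do not move let the fingers close. It gives the time, the measured TCP pose, the force and the opening at its end, in the units of the state.
- r.sense(): the state, without advancing time (a new reading comes with each control period).
- viewer.capture(name): name is "scene" or "top" or "wrist"; returns (picture, depth): 480x640x3 uint8, red, green, blue; 480x640 float32, m along the optical axis (not along the pixel's ray), 0 where there is no reading.
- viewer.camera_params(name): a dict with "mtx" (3x3 intrinsics, pixels), "dist_coeffs" ([k1, k2, p1, p2, k3] as OpenCV has them; the pictures are not rectified), "pose" (4x4, takes a point from camera to world coordinates). Camera axes: x right, y down, z forward; pixel columns grow to the right and rows downward; lengths in m; the calibration is good to about 2 mm. A picture is of the moment at which its call begins: read the wrist's pose just before it. camera_params takes no time and is no camera call; for the wrist camera it gives the pose at the moment of the call.
- r.finish_job(): hands the job in, once; it reports no verdict.
Trained networks look in the newest picture that a camera, given by its name, has taken for a name from the list of things; names that differ only in an ending like _2 or _b are one class to them, and where a whole thing is asked for, a point or a joint stands for the part that bears it (a point fixed in the world has none). Each returns a list of dicts, best first, with "conf" (0 to 1); they miss things now and then, are a little off and sometimes report something else, mostly with a low value. They report only what shows in the picture. A call takes as long as a camera call.
- spotter.find_in(camera, name): "centre" ([column, row] in pixels, amid what is visible of it).
- spotter.trace(camera, name): "mask" (480x640 bool, what is visible of it) and "centre" ([column, row] in pixels, amid what is visible of it).
The state is a dict: "time_s": time; "joints": joint angles; "joint_velocities": joint speeds; "effort": joint torques, N m; "tcp_pos": TCP position; "ee_rot": TCP orientation; "wrist_force": force on the tool from outside, world axes, zero at the start; "moment": the same for the moment, N m; "gripper_width": opening from 0.0 (shut) to 1.0 (fully open).
Only numpy, scipy, OpenCV 4.12 (cv2) and the standard library are available. Lean on these libraries where they do the work, as an engineer would, in place of code of your own. Each camera call takes 0.05 s, during which the arm holds its last target.

## Task

Fit the new water filter cartridge: press it down by its blue grip bar until it is fully home, then turn it clockwise (seen from above) as far as it goes so that it locks. Then take the red hand wheel by its upright yellow handle, turn it clockwise until the valve is shut against its stop, and open it again, counter-clockwise, by exactly two full turns from the stop. Finish with the fingers still gripping the handle and holding the wheel still there; do not knock over or shift the things standing around.

Things in the scene. Friction and masses are not known exactly. Their poses are not given: they have to be found in the camera images.
- filter_unit: the fixed filter unit: a steel base plate 130 x 360 x 10 mm; origin at the centre of the plate's underside on the table, x across the plate (away from the robot at yaw 0), y along it, z up. Its own +y half carries the blue round filter housing (84 mm across, axis at y = +110 mm, rim top at z = 66 mm), its -y half the brass valve with the red hand wheel (axis at y = -110 mm); a copper pipe at z = 32 mm joins them. It cannot move.
- bar_grip (a point): centre of the gripping part of the cartridge's blue grip bar, on the filter axis: the bar is 56 mm long along this frame's x axis, 14 mm thick along its y, and rises from the white cap, 26 mm below this point, to 14 mm above it. White cap 62 mm across. The point stands 124 mm above the table with the cartridge fully out and 109 mm with it fully home. The frame turns with the bar.
- cartridge (a joint): slide of the filter cartridge in m: 0 = fully out (raised), 0.015 = pressed fully home. Friction holds it where it is left (about 5 N to move it). It cannot turn unless it is within 3 mm of home, and cannot come up once turned.
- cartridge_lock (a joint): turn of the cartridge in rad: 0 = unlocked, grows clockwise seen from above, 1.047 (60 degrees) = at its stop, locked; the bar then points at the white marks on the blue rim. Friction about 0.08 N m.
- wheel_centre (a point): centre of the red hand wheel, on its upright axis, in the middle plane of its rim, 95 mm above the table. Rim 100 mm across its middle line, bar 12 mm thick; hub and rim rise at most 9 mm above this point.
- handle_grip (a point): middle of the gripping part of the upright yellow handle that stands on the wheel's rim, 50 mm from the wheel's axis, 135 mm above the table; handle 22 mm across, from 30 mm below this point to 22 mm above it. It spins freely on its own pin, so the gripper need not turn while it carries the handle round the circle.
- valve_wheel (a joint): opening of the valve in rad: 0 = shut, against a hard stop; grows counter-clockwise seen from above, 6.283 per full turn, so two turns open = 12.566; it can go on to 22. Starts somewhere from about 0.4 to 1.1 turns open. Friction about 0.15 N m (3 N at the handle); it stays where it is left.
- valve_handle: the yellow handle itself; origin at its lower end, on its own upright axis, 30 mm below point handle_grip.
- pepper_mid (a point): spice jar with a yellow cap, 45 mm across, 100 mm tall, between the robot and the unit; the point is its centre, half-way up. A bystander, to be left alone
- salt_mid (a point): salt shaker with a grey cap, 44 mm across, 90 mm tall, between the robot and the unit; the point is its centre, half-way up. A bystander, to be left alone
- timer_mid (a point): red and white kitchen timer, 65 mm across, 46 mm tall, left of the unit; the point is its centre, half-way up. A bystander, to be left alone
- cutter_mid (a point): tinned pastry ring, 65 mm across, 42 mm tall, right of the unit; the point is its centre, half-way up. A bystander, to be left alone

How it is judged:
By the outcome, as a careful person would: the job done as asked, in the order asked, and still so for the second after the job is handed in, while the arm keeps its last pose, push and grip.
It also fails if it takes over 69 s, if anything falls off the work surface, if the arm or the gripper's body presses on something with over 40 N, if the wrist force passes 120 N, or if a joint passes its speed limit or range.

## Working session

There is one attempt and no reset: what is moved stays moved. The work goes in short steps, Python scripts to look and compute and a tool call to move; the robot and the scene stay as the last step left them, time stands still between calls to the robot, and variables do not carry over. Pictures are saved under pics/ and viewed, and the job is handed in when it is done.

Besides the shell and the picture viewer there is one more tool, called after "Request:" as a command line: name --argument value ..., lists and objects as JSON in quotes. move_arm: Moves the arm, as the interface text tells. Its arguments: {"type":"object","properties":{"series":{"type":"array","items":{"type":"array","items":{"type":"array","items":{"type":"number","minimum":-1,"maximum":1}}}}},"required":["series"]}

```bash
ls; mkdir -p pics
cat > h.py <<'E'
import numpy as np, cv2
from station import r, viewer, spotter
def P(cam):
    p=viewer.camera_params(cam); return np.array(p["mtx"],float),np.array(p["dist_coeffs"],float),np.array(p["pose"],float)
def ray(cam,uv):
    K,d,T=P(cam); n=cv2.undistortPoints(np.array(uv,float).reshape(-1,1,2),K,d).reshape(-1,2)
    v=np.c_[n,np.ones(len(n))]@T[:3,:3].T
    return T[:3,3],v
def atz(cam,uv,z):
    o,v=ray(cam,uv); return o+v*((z-o[2])/v[:,2])[:,None]
def atdepth(cam,uv,dep):
    o,v=ray(cam,uv); return o+v*np.array(dep).reshape(-1,1)
def proj(cam,pts):
    K,d,T=P(cam); Ti=np.linalg.inv(T); 
    rv=cv2.Rodrigues(Ti[:3,:3])[0]
    return cv2.projectPoints(np.array(pts,float).reshape(-1,1,3),rv,Ti[:3,3],K,d)[0].reshape(-1,2)
def snap(cam,name):
    im,dp=viewer.capture(cam); cv2.imwrite(f"pics/{name}.png",im[:,:,::-1]); return im,dp
E
python3 - <<'E'
from h import *
np.set_printoptions(precision=4,suppress=True)
for c in ["scene","top"]:
    im,dp=snap(c,c+"0"); np.save(c+"0.npy",dp)
    for n in ["bar_grip","handle_grip","wheel_centre","pepper_mid","salt_mid","timer_mid","cutter_mid"]:
        q=spotter.find_in(c,n)[:2]
        for k in q:
            u,v=[int(round(t)) for t in k["centre"]]
            print(c,n,round(k["conf"],2),k["centre"],atdepth(c,[k["centre"]],dp[v,u]))
print(r.sense())
E
```

```text
pics
scene bar_grip 0.89 [255.3, 275.5] [[0.5586 0.1437 0.0814]]
scene handle_grip 0.49 [308.7, 198.6] [[ 0.5969 -0.1026  0.1394]]
scene handle_grip 0.43 [254.3, 274.4] [[0.5574 0.1476 0.0907]]
scene wheel_centre 0.87 [308.1, 220.1] [[ 0.6263 -0.1339  0.0076]]
scene pepper_mid 0.94 [405.6, 247.3] [[ 0.3306 -0.1832  0.0757]]
scene timer_mid 0.89 [213.3, 353.4] [[0.4945 0.3551 0.0439]]
scene cutter_mid 0.77 [424.8, 198.3] [[ 0.4294 -0.4432 -0.0075]]
top bar_grip 0.7 [257.0, 224.2] [[0.5422 0.1287 0.1222]]
top bar_grip 0.58 [339.0, 214.8] [[ 0.5637 -0.0813  0.1041]]
top handle_grip 0.56 [347.2, 194.1] [[ 0.6078 -0.1013  0.1575]]
top wheel_centre 0.69 [338.1, 213.0] [[ 0.5681 -0.0791  0.1066]]
top pepper_mid 0.6 [389.8, 296.9] [[ 0.3493 -0.2051  0.1036]]
top salt_mid 0.49 [222.5, 300.4] [[0.3512 0.2249 0.0854]]
top timer_mid 0.74 [181.9, 244.7] [[0.5026 0.3393 0.0445]]
top cutter_mid 0.49 [465.5, 263.6] [[ 0.4356 -0.4324 -0.0068]]
{'time_s': 0.8, 'joints': array([-61.3881,  22.0377,   0.453 ,  -0.001 , -68.4114, -14.8171]), 'joint_velocities': array([-0.0017,  0.0998, -0.0371,  0.0443,  0.0714,  0.1526]), 'effort': array([  0.0004, -39.0406,  18.761 ,   4.224 ,   0.0155,   0.    ]), 'tcp_pos': array([ 0.1491, -0.6069,  0.2923]), 'ee_rot': array([[ 0.    , -0.2384,  0.9712],
       [-0.0001,  0.9712,  0.2384],
       [-1.    , -0.0001,  0.    ]]), 'wrist_force': array([ 0.0135, -0.0206,  0.0341]), 'moment': array([-0.0367, -0.0422, -0.0248]), 'gripper_width': 0.9982240901126962}
```

View pics/scene0.png

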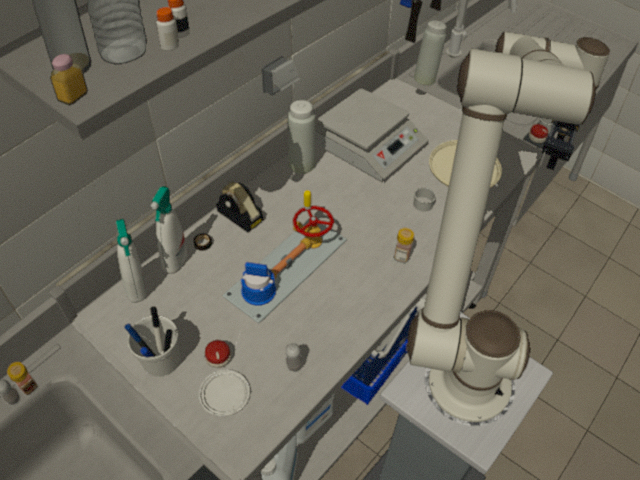

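View pics/top0.png

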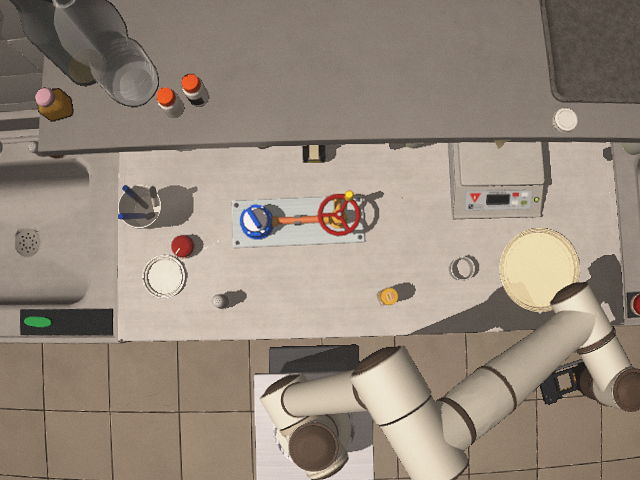

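```bash
python3 -c "
import cv2;a=cv2.imread('pics/top0.png')[150:290,190:390];cv2.imwrite('pics/top0z.png',cv2.resize(a,None,fx=4,fy=4,interpolation=cv2.INTER_CUBIC))"
```

```text
(no output)
```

View pics/top0z.png

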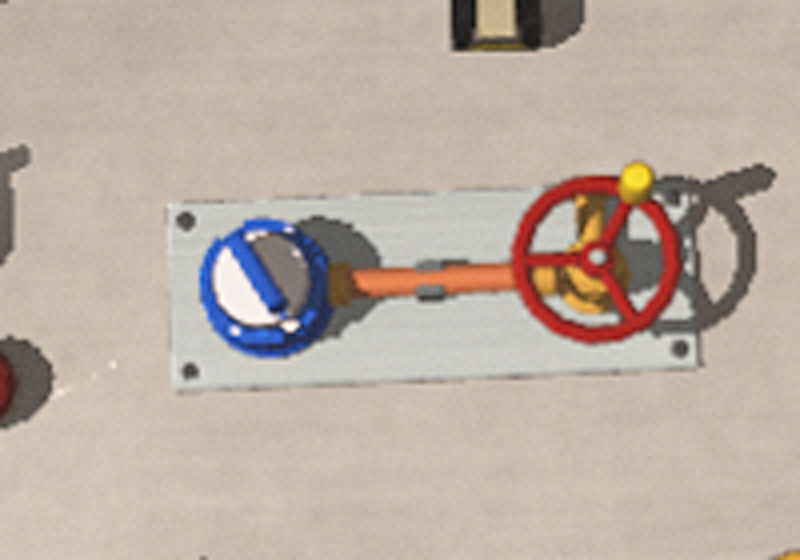

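Run:
```python
from h import *
np.set_printoptions(precision=4,suppress=True)
dp=np.load("top0.npy")
z=lambda p:[190+p[0]/4-.375,150+p[1]/4-.375]
print("plate",atz("top",[z(p) for p in [(167,205),(178,391),(701,366),(690,183)]],0.01))
print("bar",atz("top",[z(p) for p in [(236,237),(281,307)]],0.138))
print("barmid",atz("top",[z((257,272))],0.138),"hub",atz("top",[z((597,257))],0.104),"handle",atz("top",[z((637,183))],0.157))
print("shelf",[ (u,v,atdepth("top",[(u,v)],dp[v,u])[0]) for u,v in [(340,100),(340,135),(500,130)]])
K,d,T=P("wrist"); s=r.sense(); R=s["ee_rot"]
print("cam in tool", R.T@(T[:3,3]-s["tcp_pos"]), R.T@T[:3,:3])
```

```text
plate [[ 0.6237  0.209   0.01  ]
 [ 0.4953  0.2026  0.01  ]
 [ 0.5035 -0.1534  0.01  ]
 [ 0.6298 -0.1501  0.01  ]]
bar [[0.5798 0.1479 0.138 ]
 [0.5344 0.12   0.138 ]]
barmid [[0.5571 0.1349 0.138 ]] hub [[ 0.5662 -0.0811  0.104 ]] handle [[ 0.6045 -0.1054  0.157 ]]
shelf [(340, 100, array([ 0.661 , -0.0639,  0.7238])), (340, 135, array([ 0.6022, -0.062 ,  0.7244])), (500, 130, array([ 0.6068, -0.3231,  0.7266]))]
cam in tool [-0.094  -0.0002 -0.075 ] [[-0.0002 -0.2744  0.9616]
 [ 1.      0.0007  0.0004]
 [-0.0007  0.9616  0.2744]]
```

Request:
move_arm --series '[[[0, 0, 0, 0.4, 0.85, 0.2, 1], [0, 0, 0, 0.4, 0.85, 0.2, 1], [0, 0, 0, 0.4, 0.85, 0.2, 1], [0, 0, 0, 0.4, 0.85, 0.2, 1], [0, 0, 0, 0.4, 0.85, 0.2, 1], [0, 0, 0, 0.4, 0.85, 0.2, 1], [0, 0, 0, 0.4, 0.85, 0.1, 1], [0, 0, 0, 0.4, 0.85, 0.1, 1], [0, 0, 0, 0.4, 0.85, 0.1, 1], [0, 0, 0, 0.4, 0.85, 0, 1], [0, 0, 0, 0.4, 0.85, 0, 1], [0, 0, 0, 0.4, 0.85, 0, 1]]]'

```text
time_s: 2.3
tcp_pos: [0.4403, 0.0219, 0.387]
ee_rot: [[0.013, -0.233, 0.972], [0.002, 0.972, 0.233], [-1.0, -0.001, 0.013]]
wrist_force: [1.2, -0.7, -0.0]
gripper_width: 0.999
```

Run:
```python
from h import *
np.set_printoptions(precision=4,suppress=True)
im,dp=snap("wrist","w1"); np.save("w1.npy",dp)
c="wrist"
for n in ["bar_grip","handle_grip","wheel_centre","valve_handle"]:
    for k in spotter.find_in(c,n)[:2]: print(n,round(k["conf"],2),k["centre"])
```

```text
bar_grip 0.64 [395.7, 325.8]
bar_grip 0.42 [278.9, 282.6]
wheel_centre 0.73 [175.9, 284.0]
```

View pics/w1.png

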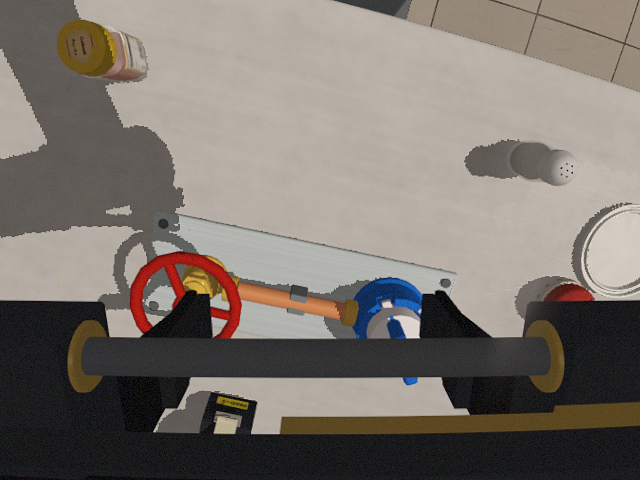

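Request:
move_arm --series '[[[0, 0, 0.5, 0.8, 0.1, -0.2, 1], [0, 0, 0.5, 0.8, 0.1, -0.2, 1], [0, 0, 0, 0.4, 0, 0, 1], [0, 0, 0, 0, 0, 0, 1]]]'

```text
time_s: 3.05
tcp_pos: [0.5609, 0.0262, 0.3635]
ee_rot: [[0.014, -0.363, 0.932], [0.004, 0.932, 0.363], [-1.0, -0.001, 0.014]]
wrist_force: [-1.1, -0.9, -0.0]
gripper_width: 1.006
```

Run:
```python
from h import *
np.set_printoptions(precision=4,suppress=True)
im,dp=snap("wrist","w2"); np.save("w2.npy",dp); K,d,T=P("wrist"); np.savez("w2p.npz",K=K,d=d,T=T)
c="wrist"
for n in ["bar_grip","handle_grip","wheel_centre","valve_handle"]:
    for k in spotter.find_in(c,n)[:2]: print(n,round(k["conf"],2),k["centre"])
```

```text
bar_grip 0.91 [429.1, 253.6]
bar_grip 0.24 [135.1, 218.3]
handle_grip 0.87 [135.1, 217.4]
wheel_centre 0.96 [185.5, 178.6]
valve_handle 0.98 [134.9, 218.1]
valve_handle 0.67 [186.8, 178.2]
```

View pics/w2.png

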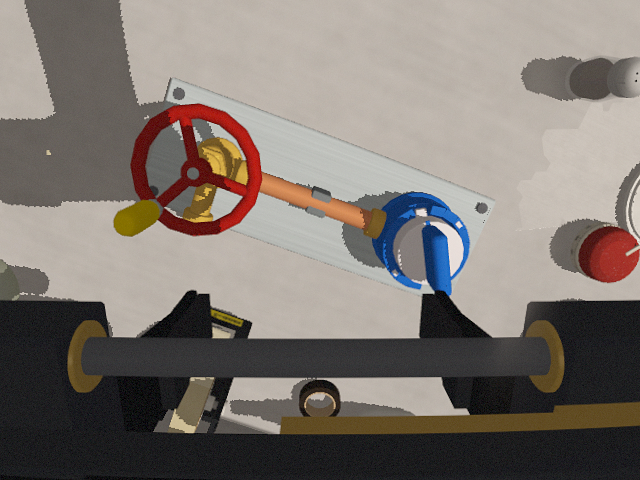

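```bash
cat > meas.py <<'E'
from h import *
def cloud(cam,im,dp):
    v,u=np.nonzero(dp>0); uv=np.c_[u,v]
    p=atdepth(cam,uv,dp[v,u]); return uv,p,im[v,u].astype(int)
def circ(xy):
    A=np.c_[2*xy,np.ones(len(xy))]; s=np.linalg.lstsq(A,(xy**2).sum(1),rcond=None)[0]
    return s[:2],np.sqrt(s[2]+s[:2]@s[:2])
def measure(cam,im,dp):
    uv,p,c=cloud(cam,im,dp); R,G,B=c.T
    reg=(p[:,0]>.45)&(p[:,0]<.68)&(p[:,1]>-.2)&(p[:,1]<.22)&(p[:,2]>0.05)
    red=reg&(R>90)&(G<.35*R)&(B<.35*R)&(p[:,1]<0.02)
    q=p[red]; q=q[(q[:,2]>.08)&(q[:,2]<.115)]; c0,r0=circ(q[:,:2])
    for _ in range(4):
        d=np.hypot(*(q[:,:2]-c0).T); k=abs(d-.05)<.009; c0,r0=circ(q[k][:,:2])
    print("wheel",c0,r0,"zmed",np.median(q[:,2]),"n",k.sum())
    yel=reg&(R>90)&(B<.4*R)&(G>.6*R)&(p[:,2]>.12); y=p[yel]
    top=y[y[:,2]>.152]; print("handle n",len(y),"ztop",y[:,2].max() if len(y) else None, "top xy",top[:,:2].mean(0) if len(top) else None,"all",y.mean(0) if len(y) else None)
    blu=reg&(B>70)&(R<.4*B)&(p[:,1]>0.05); b=p[blu]
    rim=b[(b[:,2]<.07)&(b[:,2]>.058)]; print("rim",circ(rim[:,:2]),len(rim))
    z=np.percentile(b[:,2],98); t=b[b[:,2]>z-.008]; m=cv2.minAreaRect(t[:,:2].astype(np.float32)*1000)
    print("bartop z",z,"rect",m,"mean",t.mean(0),len(t)); w=np.linalg.svd(t[:,:2]-t[:,:2].mean(0),full_matrices=False)[2][0]
    print("bar angle",np.degrees(np.arctan2(w[1],w[0])))
    wh=reg&(p[:,1]>.05)&(c.min(1)>130)&(p[:,2]>.058)&(p[:,2]<.07); print("white marks",p[wh].mean(0) if wh.any() else None,wh.sum())
E
python3 - <<'E'
from meas import *
np.set_printoptions(precision=4,suppress=True)
im=cv2.imread("pics/w2.png")[:,:,::-1]; measure("wrist",im,np.load("w2.npy"))
print("TOP");im=cv2.imread("pics/top0.png")[:,:,::-1]; measure("top",im,np.load("top0.npy"))
print(proj("wrist",[[0.56,.136,.124],[.56,.136,.066]]))
E
```

```text
wheel [ 0.5629 -0.079 ] 0.04918429672457288 zmed 0.1031610686587866 n 3733
handle n 8224 ztop 0.39813300296332327 top xy [0.5337 0.0263] all [0.5376 0.019  0.3602]
rim (array([0.559 , 0.1396]), np.float64(0.03827132428469354)) 1375
bartop z 0.12545489858782705 rect ((545.3012084960938, 120.10032653808594), (99.17344665527344, 30.958127975463867), 56.71559524536133) mean [0.5559 0.1363 0.1251] 998
bar angle 38.13311266747065
white marks [0.5413 0.1408 0.0663] 137
TOP
wheel [ 0.5658 -0.0806] 0.04912804761901013 zmed 0.10034073814105826 n 367
handle n 66 ztop 0.16233744120552984 top xy [ 0.6077 -0.1053] all [ 0.6058 -0.1048  0.1509]
rim (array([0.5616, 0.1382]), np.float64(0.0385135865009505)) 134
bartop z 0.12573466288758745 rect ((561.11328125, 138.40760803222656), (54.74923324584961, 11.340099334716797), 30.681411743164062) mean [0.5614 0.1385 0.1218] 75
bar angle -149.84895712550014
white marks [0.5514 0.1444 0.0638] 30
[[437.2117 266.5861]
 [420.9325 246.6203]]
```

Run:
```python
from meas import *
np.set_printoptions(precision=4,suppress=True)
for cam,n in [("wrist","w2"),("top","top0")]:
    im=cv2.imread(f"pics/{n}.png")[:,:,::-1]; dp=np.load(n+".npy")
    uv,p,c=cloud(cam,im,dp); R,G,B=c.T
    near=np.hypot(p[:,0]-.56,p[:,1]-.138)<.036
    b=near&(B>70)&(R<.4*B)&(p[:,2]>.09)&(p[:,2]<.16)
    print(cam,np.histogram(p[b][:,2],bins=np.arange(.09,.16,.005)))
    t=p[b&(p[:,2]>.117)]; print(cv2.minAreaRect(t[:,:2].astype(np.float32)*1000),t.mean(0))
    w=near&(c.min(1)>110)&(p[:,2]>.07)&(p[:,2]<.12); print("cap z",np.percentile(p[w][:,2],[10,50,90]),p[w].mean(0))
    y=p[(R>90)&(B<.4*R)&(G>.6*R)&(p[:,2]>.11)&(p[:,2]<.17)&(np.hypot(p[:,0]-.564,p[:,1]+.08)<.075)]
    t=y[y[:,2]>.152]; print("handle",len(t),t.mean(0),y.mean(0))
```

```text
wrist (array([ 32,  88,  86,  89, 100, 104, 786, 146,   0,   0,   0,   0,   0,
         0]), array([0.09 , 0.095, 0.1  , 0.105, 0.11 , 0.115, 0.12 , 0.125, 0.13 ,
       0.135, 0.14 , 0.145, 0.15 , 0.155, 0.16 ]))
((558.3607788085938, 139.0890655517578), (53.75918197631836, 14.309422492980957), 32.24381637573242) [0.5562 0.1369 0.1235]
cap z [0.0843 0.0855 0.0866] [0.5582 0.1358 0.0853]
handle 602 [ 0.6046 -0.103   0.1581] [ 0.6027 -0.1011  0.1472]
top (array([ 0,  0,  1,  0,  7, 36, 38, 11,  0,  0,  0,  0,  0,  0]), array([0.09 , 0.095, 0.1  , 0.105, 0.11 , 0.115, 0.12 , 0.125, 0.13 ,
       0.135, 0.14 , 0.145, 0.15 , 0.155, 0.16 ]))
((561.11328125, 138.40760803222656), (54.74923324584961, 11.340099334716797), 30.681411743164062) [0.5611 0.1383 0.1216]
cap z [0.0773 0.0819 0.0868] [0.5589 0.1396 0.0827]
handle 40 [ 0.6077 -0.1053  0.157 ] [ 0.6058 -0.1048  0.1509]
```

Run:
```python
from meas import *
np.set_printoptions(precision=4,suppress=True)
im=cv2.imread("pics/w2.png")
cv2.imwrite("pics/w2z.png",cv2.resize(im[180:310,360:490],None,fx=4.5,fy=4.5,interpolation=cv2.INTER_CUBIC))
```

```text
(no output)
```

View pics/w2z.png

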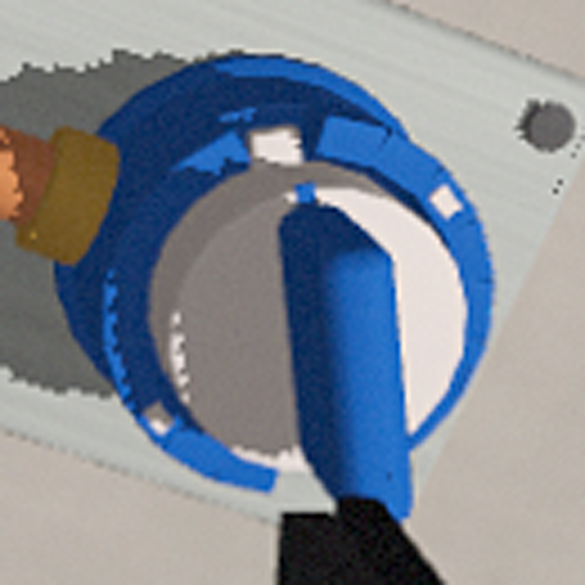

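Run:
```python
from meas import *
np.set_printoptions(precision=4,suppress=True)
m=atz("wrist",[[360+x/4.5,180+y/4.5] for x,y in [(445,200),(158,417),(275,145)]],.066)
print(m,m[:2].mean(0)); d=m[0]-m[1]; print(np.linalg.norm(d),np.degrees(np.arctan2(d[1],d[0])))
```

```text
[[0.5267 0.1604 0.066 ]
 [0.5934 0.1239 0.066 ]
 [0.5294 0.1216 0.066 ]] [0.5601 0.1421 0.066 ]
0.0759965861175675 151.27539519421106
```

Request:
move_arm --series '[[[0, 0.1, 0.65, 0, 0.95, -0.1, 1], [0, 0, 0.65, 0, 0.9, -0.4, 1], [0, 0, 0, 0, 0, -0.7, 1], [0, 0, 0, 0, 0, -0.7, 1], [0, 0, 0, 0, 0, 0, 1]]]'

```text
time_s: 3.92
tcp_pos: [0.5558, 0.1407, 0.2538]
ee_rot: [[0.009, -0.533, 0.846], [0.01, 0.846, 0.533], [-1.0, 0.003, 0.013]]
wrist_force: [-0.6, -0.2, 0.5]
gripper_width: 1.0
```

Request:
move_arm --series '[[[-0.07, 0.07, 0, 0.06, -0.03, -0.5, 1], [0, 0, 0, 0, 0, -0.5, 1], [0, 0, 0, 0, 0, -0.4, 1], [0, 0, 0, 0, 0, 0, 1]]]'

```text
time_s: 4.42
tcp_pos: [0.5634, 0.1399, 0.1793]
ee_rot: [[0.017, -0.535, 0.844], [0.006, 0.845, 0.535], [-1.0, -0.004, 0.017]]
wrist_force: [-0.2, -1.0, 1.1]
gripper_width: 0.999
```

Request:
move_arm --series '[[[0, 0.12, 0, -0.07, -0.02, -0.27, 1], [0, 0, 0, 0, 0, 0, 1]]]'

```text
time_s: 4.68
tcp_pos: [0.5605, 0.1392, 0.1661]
ee_rot: [[0.005, -0.536, 0.844], [0.008, 0.844, 0.536], [-1.0, 0.004, 0.008]]
wrist_force: [-0.4, 0.2, 0.3]
gripper_width: 0.997
```

Run:
```python
from meas import *
im,dp=snap("wrist","w3"); im,dp=snap("scene","s3");cv2.imwrite("pics/s3z.png",cv2.resize(im[180:330,200:360,::-1],None,fx=4,fy=4,interpolation=cv2.INTER_CUBIC))
s=r.sense();print(s["tcp_pos"],s["ee_rot"][:,0],s["wrist_force"])
```

```text
[0.56161487 0.13968574 0.16742404] [ 0.00819378  0.00903141 -0.99992564] [-0.20462894  0.1660097  -0.39591207]
```

View pics/w3.png

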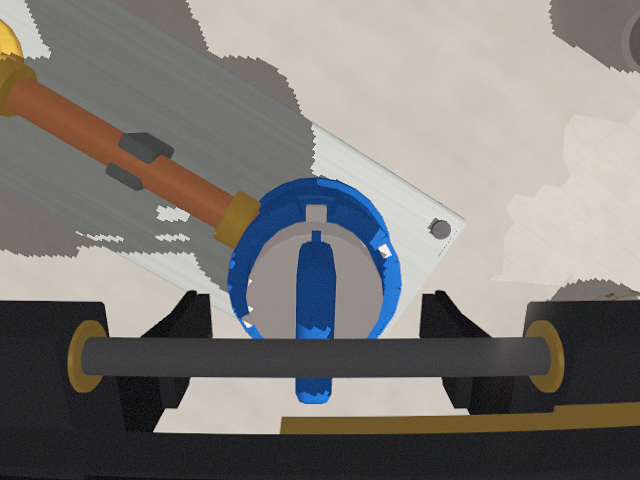

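View pics/s3z.png

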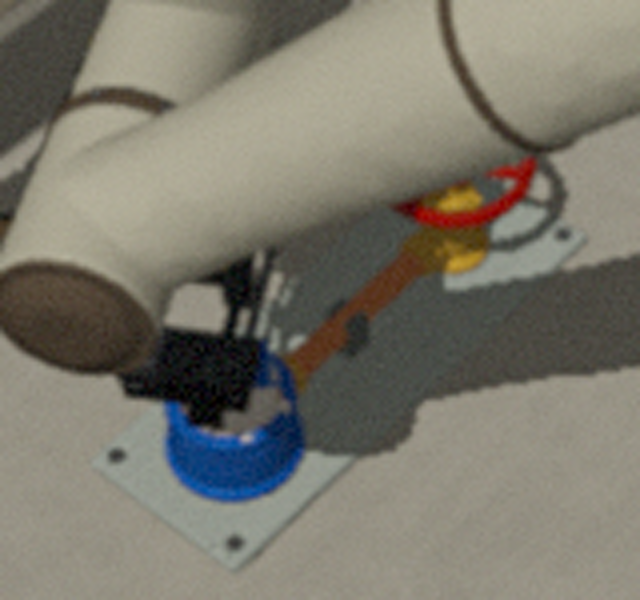

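Bar is vertical in the picture at column ~316, centred between the fingers. Lower a little and close.

Request:
move_arm --series '[[[0, 0, 0, 0, 0, -0.08, 1], [0, 0, 0, 0, 0, 0, 0], [0, 0, 0, 0, 0, 0, 0], [0, 0, 0, 0, 0, 0, 0], [0, 0, 0, 0, 0, 0, 0], [0, 0, 0, 0, 0, 0, 0], [0, 0, 0, 0, 0, 0, 0]]]'

```text
time_s: 5.65
tcp_pos: [0.5621, 0.14, 0.1635]
ee_rot: [[0.01, -0.537, 0.844], [0.01, 0.844, 0.537], [-1.0, 0.003, 0.014]]
wrist_force: [-0.1, -0.1, -0.2]
gripper_width: 0.404
```

Request:
move_arm --series '[[[0, 0, 0, 0, 0, 0, 0], [0, 0, 0, 0, 0, 0, 0], [0, 0, 0, 0, 0, 0, 0], [0, 0, 0, 0, 0, 0, 0]]]'

```text
time_s: 6.15
tcp_pos: [0.5622, 0.1398, 0.1635]
ee_rot: [[0.01, -0.535, 0.845], [0.01, 0.845, 0.535], [-1.0, 0.003, 0.014]]
wrist_force: [0.3, -1.0, -0.6]
gripper_width: 0.16
```

Gripped at 14 mm (0.16). Press down.

Request:
move_arm --series '[[[0, 0, 0, 0, 0, -0.1, 0], [0, 0, 0, 0, 0, -0.1, 0]]]'

```text
time_s: 6.4
tcp_pos: [0.5622, 0.1398, 0.1521]
ee_rot: [[0.011, -0.535, 0.845], [0.01, 0.845, 0.535], [-1.0, 0.003, 0.015]]
wrist_force: [-1.1, 0.2, 4.3]
gripper_width: 0.159
```

Run:
```python
from meas import *
np.set_printoptions(precision=4,suppress=True)
im,dp=snap("wrist","w4")
uv,p,c=cloud("wrist",im,dp)
for uvp in [(350,280),(290,270),(316,300),(316,270),(385,251),(316,213),(440,230)]:
    u,v=uvp; print(uvp,im[v,u],atdepth("wrist",[uvp],dp[v,u])[0])
```

```text
(350, 280) [156 148 144] [0.5456 0.1471 0.0717]
(290, 270) [154 148 142] [0.5556 0.1228 0.0717]
(316, 300) [ 25  65 121] [0.5468 0.1303 0.1112]
(316, 270) [ 23  64 124] [0.5383 0.1249 0.1094]
(385, 251) [124 123 132] [0.5274 0.1537 0.0676]
(316, 213) [156 148 144] [0.5323 0.1214 0.0505]
(440, 230) [67 66 68] [0.5097 0.1895 0.014 ]
```

View pics/w4.png

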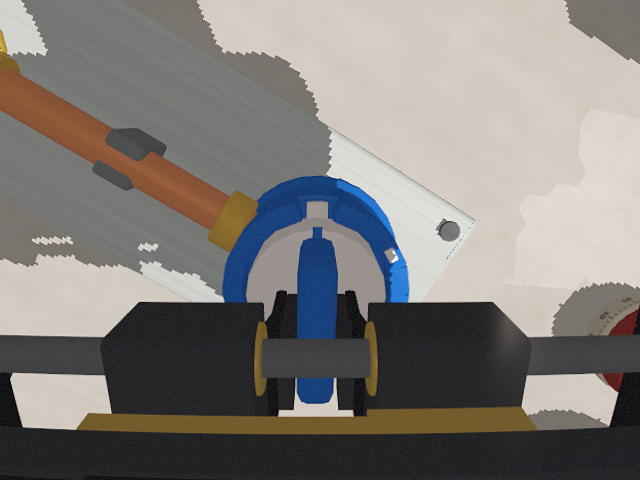

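Request:
move_arm --series '[[[0, 0, 0, 0, 0, -0.05, 0], [0, 0, 0, 0, 0, -0.05, 0]]]'

```text
time_s: 6.7
tcp_pos: [0.5624, 0.14, 0.1499]
ee_rot: [[0.011, -0.537, 0.844], [0.009, 0.844, 0.537], [-1.0, 0.001, 0.014]]
wrist_force: [-9.6, -1.4, 24.4]
gripper_width: 0.159
```

Request:
move_arm --series '[[[0, 0, 0, 0, 0, -0.05, 0], [0, 0, 0, 0, 0, 0, 0]]]'

```text
time_s: 6.95
tcp_pos: [0.562, 0.1399, 0.1503]
ee_rot: [[0.012, -0.537, 0.843], [0.008, 0.843, 0.537], [-1.0, 0.001, 0.015]]
wrist_force: [0.5, -1.5, -5.8]
gripper_width: 0.16
```

Run:
```python
from meas import *
np.set_printoptions(precision=4,suppress=True)
im,dp=snap("wrist","w5")
for uvp in [(350,280),(290,270),(316,300),(316,270),(390,256),(316,213)]:
    u,v=uvp; print(uvp,im[v,u],atdepth("wrist",[uvp],dp[v,u])[0])
```

```text
(350, 280) [156 147 143] [0.5454 0.1468 0.0716]
(290, 270) [155 147 143] [0.5556 0.1228 0.0708]
(316, 300) [ 26  67 129] [0.5469 0.1304 0.11  ]
(316, 270) [ 21  61 121] [0.5382 0.1248 0.1089]
(390, 256) [156 146 145] [0.5277 0.1558 0.069 ]
(316, 213) [155 147 143] [0.5327 0.1214 0.048 ]
```

Request:
move_arm --series '[[[0, 0, -0.5, -0.02, -0.01, -0.03, 0], [0, 0, -0.9, -0.01, -0.01, -0.03, 0], [0, 0, -0.9, -0.01, -0.01, -0.03, 0]]]'

```text
time_s: 7.38
tcp_pos: [0.562, 0.1395, 0.1501]
ee_rot: [[0.021, -0.242, 0.97], [0.003, 0.97, 0.242], [-1.0, -0.002, 0.021]]
wrist_force: [-4.5, -0.2, 13.0]
gripper_width: 0.16
```

Request:
move_arm --series '[[[0, 0.1, -0.9, -0.01, 0, -0.02, 0], [0, 0, -0.9, -0.01, 0, -0.02, 0], [0, 0, -0.9, -0.01, 0, -0.02, 0], [0, 0, -0.9, 0, 0, -0.02, 0]]]'

```text
time_s: 7.88
tcp_pos: [0.5627, 0.1387, 0.1501]
ee_rot: [[0.012, 0.263, 0.965], [-0.007, 0.965, -0.263], [-1.0, -0.003, 0.013]]
wrist_force: [-4.7, -1.1, 11.2]
gripper_width: 0.159
```

Run:
```python
from meas import *
im,dp=snap("wrist","w6")
s=r.sense();print(s["tcp_pos"],s["ee_rot"],s["wrist_force"],s["moment"])
```

```text
[0.56265731 0.13873873 0.15007936] [[ 0.01163669  0.2660246   0.963896  ]
 [-0.00672631  0.96396028 -0.26596114]
 [-0.99990967 -0.00338856  0.01300667]] [-3.41353858 -0.78434408 11.28185635] [-0.40657643  1.2182012  -0.04668244]
```

View pics/w6.png

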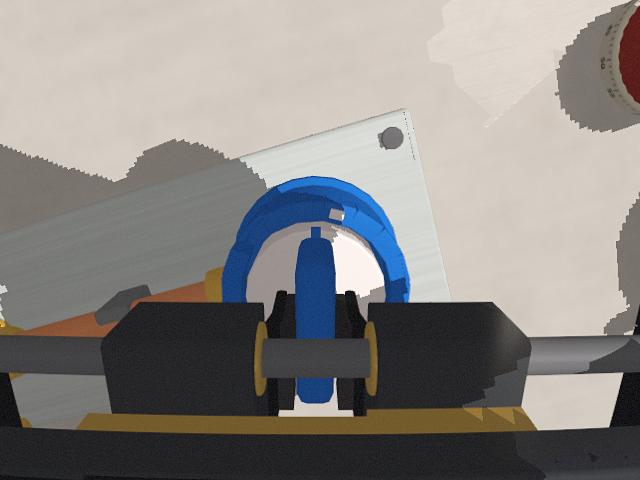

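Request:
move_arm --series '[[[0, 0.08, -0.8, -0.01, 0, -0.02, 0], [0, 0, -0.5, 0, 0, -0.02, 0], [0, 0, -0.4, 0, 0, -0.02, 0]]]'

```text
time_s: 8.3
tcp_pos: [0.5633, 0.1383, 0.1501]
ee_rot: [[0.001, 0.486, 0.874], [-0.01, 0.874, -0.486], [-1.0, -0.008, 0.006]]
wrist_force: [-5.0, -0.4, 12.0]
gripper_width: 0.156
```

Run:
```python
from h import *
s=r.sense();R=s["ee_rot"];print(s["tcp_pos"],R[:,0],np.degrees(np.arctan2(R[1,1],R[0,1])),s["wrist_force"],s["moment"])
```

```text
[0.56325521 0.1382834  0.15005289] [ 0.00142843 -0.01011036 -0.99994787] 60.90609385642667 [-5.00727107 -0.39293556 11.9771654 ] [-0.06598145  1.41820458  0.11497854]
```

Request:
move_arm --series '[[[0, 0, -0.4, 0, 0, -0.02, 0], [0, 0, -0.4, 0, 0, -0.02, 0]]]'

```text
time_s: 8.55
tcp_pos: [0.5635, 0.1381, 0.15]
ee_rot: [[0.001, 0.576, 0.817], [-0.013, 0.817, -0.576], [-1.0, -0.01, 0.008]]
wrist_force: [-3.2, -1.3, 9.0]
gripper_width: 0.174
```

Run:
```python
from h import *
s=r.sense();R=s["ee_rot"];print(s["tcp_pos"],R[:,0],np.degrees(np.arctan2(R[1,1],R[0,1])),s["wrist_force"],s["moment"])
snap("wrist","w7")
```

```text
[0.56352595 0.13814255 0.1499623 ] [ 0.00122628 -0.01290699 -0.99991595] 54.814144265342975 [-3.2355676  -1.30634244  8.97584788] [-0.41693121  0.85305634  0.58206741]
```

View pics/w7.png

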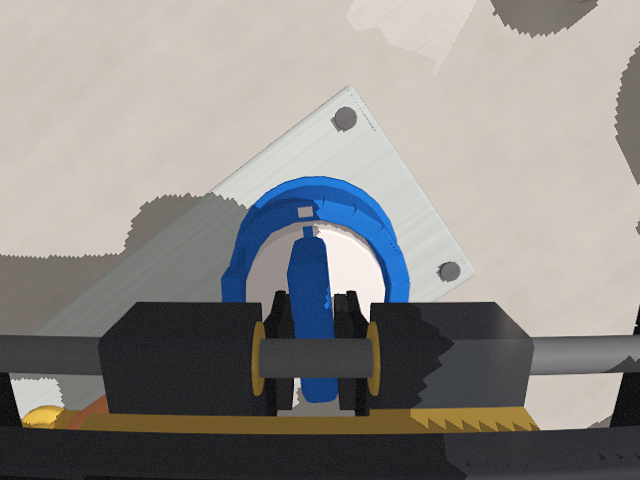

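Request:
move_arm --series '[[[0, 0, 0, 0, 0, 0, 1], [0, 0, 0, 0, 0, 0, 1], [0, 0, 0, 0, 0, 0, 1], [0, 0, 0, 0, 0, 0, 1], [0, 0, 0, 0, 0, 0.4, 1], [0, 0, 0, 0, 0, 0.8, 1], [0, 0, 0.5, 0, -0.3, 0.8, 1], [0, 0, 0.9, 0, -0.8, 0.4, 1], [0, 0, 0.9, 0.2, -0.9, 0, 1], [0, 0, 0.9, 0.2, -0.9, 0, 1], [0, 0, 0.9, 0.2, -0.8, 0, 1], [0, 0, 0, 0, 0, 0, 1]]]'

```text
time_s: 10.1
tcp_pos: [0.5995, -0.0897, 0.2951]
ee_rot: [[0.011, 0.018, 1.0], [-0.015, 1.0, -0.018], [-1.0, -0.015, 0.012]]
wrist_force: [0.6, 0.2, -0.7]
gripper_width: 1.0
```

Run:
```python
from h import *
s=r.sense();R=s["ee_rot"];print(s["tcp_pos"],R[:,0],np.degrees(np.arctan2(R[1,1],R[0,1])),s["wrist_force"],s["moment"])
im,dp=snap("wrist","w8"); np.save("w8.npy",dp)
for n in ["handle_grip","wheel_centre","valve_handle","bar_grip"]:
    for k in spotter.find_in("wrist",n)[:2]: print(n,round(k["conf"],2),k["centre"])
```

```text
[ 0.59953878 -0.0896849   0.29511727] [ 0.01128062 -0.015058   -0.99982299] 88.94200742095056 [ 0.56903394  0.22339628 -0.6592119 ] [ 0.04324123  0.0543793  -0.04423358]
handle_grip 0.94 [293.9, 263.1]
wheel_centre 0.65 [317.7, 184.2]
valve_handle 0.96 [293.8, 267.0]
bar_grip 0.61 [610.0, 171.7]
```

View pics/w8.png

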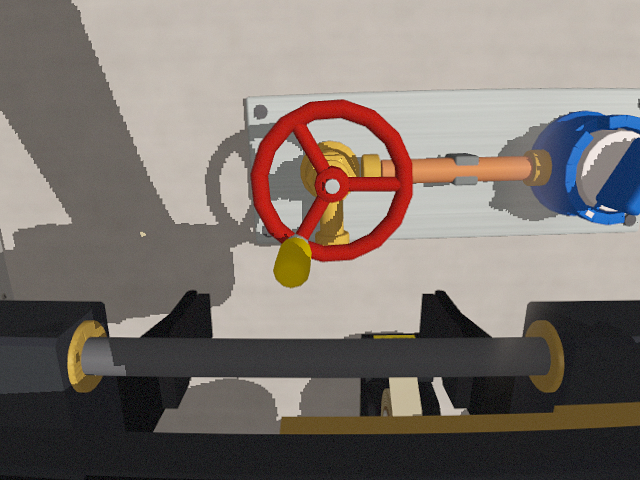

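```bash
cat >> meas.py <<'E'
def wheelmeas(cam,im,dp):
    uv,p,c=cloud(cam,im,dp); R,G,B=c.T
    near=np.hypot(p[:,0]-.564,p[:,1]+.08)<.075
    q=p[near&(R>80)&(G<.35*R)&(B<.35*R)&(p[:,2]>.085)&(p[:,2]<.112)]; c0=np.array([.564,-.08])
    for _ in range(6):
        d=np.hypot(*(q[:,:2]-c0).T); k=abs(d-.05)<.008; c0,r0=circ(q[k][:,:2])
    print("wheel",c0,r0,"z",np.median(q[k][:,2]),k.sum())
    y=p[near&(R>70)&(B<.4*R)&(G>.6*R)&(p[:,2]>.11)&(p[:,2]<.17)]
    t=y[y[:,2]>y[:,2].max()-.004]; tm=t[:,:2].mean(0)
    # cylinder axis fit: radius 11mm
    from scipy.optimize import least_squares
    b=y[(y[:,2]>.115)&(y[:,2]<.148)]
    f=least_squares(lambda x:np.hypot(b[:,0]-x[0],b[:,1]-x[1])-.011,tm,loss="soft_l1",f_scale=.001).x
    print("handle top",tm,len(t),"zmax",y[:,2].max(),"cylfit",f,"resid",np.std(np.hypot(*(b[:,:2]-f).T)-.011),len(b))
    for h in (tm,f): print("  ang",np.degrees(np.arctan2(*(h-c0)[::-1])),"rad",np.linalg.norm(h-c0))
E
python3 - <<'E'
from meas import *
np.set_printoptions(precision=4,suppress=True)
im=cv2.imread("pics/w8.png")[:,:,::-1]; wheelmeas("wrist",im,np.load("w8.npy"))
im=cv2.imread("pics/top0.png")[:,:,::-1]; wheelmeas("top",im,np.load("top0.npy"))
# hub
print(atz("wrist",[(331.5,184)],.104))
E
```

```text
wheel [ 0.5635 -0.0771] 0.04877464595716489 z 0.10226942719142718 7102
handle top [ 0.6067 -0.1021] 615 zmax 0.1610990406704726 cylfit [ 0.608  -0.1023] resid 0.000200982644631901 456
  ang -30.12021655802292 rad 0.04990830009987253
  ang -29.548202838539606 rad 0.05118983479446038
wheel [ 0.5657 -0.0807] 0.049187107668497446 z 0.10060572870755535 364
handle top [ 0.6087 -0.1054] 11 zmax 0.16233744120552984 cylfit [ 0.6094 -0.1054] resid 0.0005973489637829037 15
  ang -29.895241046001168 rad 0.04961445759716805
  ang -29.464917807181397 rad 0.05016524157746367
[[ 0.5635 -0.0773  0.104 ]]
```

Request:
move_arm --series '[[[0.11, 0.08, 0, 0.13, -0.21, -0.3, 1], [0, 0, 0, 0, 0, -0.7, 1], [0, 0, 0, 0, 0, -0.5, 1], [0, 0, 0, 0, 0, -0.2, 1], [0, 0, 0, 0, 0, 0, 1]]]'

```text
time_s: 10.98
tcp_pos: [0.6079, -0.0963, 0.1885]
ee_rot: [[-0.001, 0.008, 1.0], [0.003, 1.0, -0.008], [-1.0, 0.003, -0.001]]
wrist_force: [1.3, 0.2, -0.4]
gripper_width: 1.003
```

Run:
```python
from h import *
s=r.sense();R=s["ee_rot"];print(s["tcp_pos"],R[:,0],"grasp",s["tcp_pos"]+.051*R[:,0],np.degrees(np.arctan2(R[1,1],R[0,1])),s["wrist_force"],s["moment"])
im,dp=snap("wrist","w9")
```

```text
[ 0.60789225 -0.09625585  0.18851132] [-8.56539810e-04  2.97264923e-03 -9.99995215e-01] grasp [ 0.60784857 -0.09610424  0.13751156] 89.51387473300609 [ 1.2622962   0.2451407  -0.35659824] [-0.01537474 -0.009335   -0.04236789]
```

View pics/w9.png

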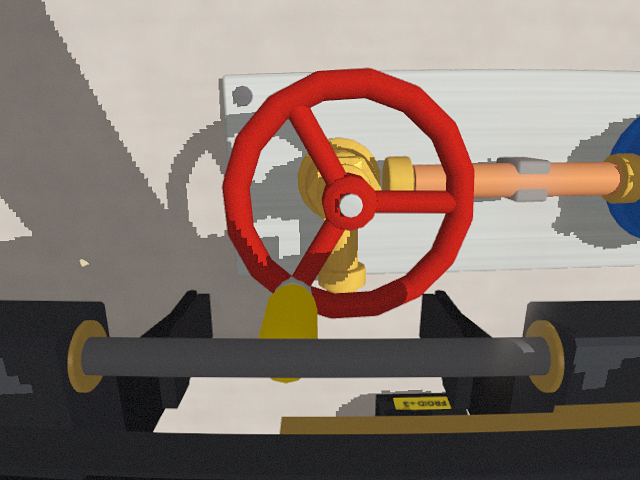

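Handle at column ~289, left of the jaw centre (316): shift 6 mm to −y, then close.

Request:
move_arm --series '[[[0, 0, 0, 0, -0.11, -0.03, 1], [0, 0, 0, 0, 0, 0, 0], [0, 0, 0, 0, 0, 0, 0], [0, 0, 0, 0, 0, 0, 0], [0, 0, 0, 0, 0, 0, 0], [0, 0, 0, 0, 0, 0, 0], [0, 0, 0, 0, 0, 0, 0], [0, 0, 0, 0, 0, 0, 0], [0, 0, 0, 0, 0, 0, 0]]]'

```text
time_s: 12.15
tcp_pos: [0.6099, -0.104, 0.1914]
ee_rot: [[0.008, 0.008, 1.0], [0.002, 1.0, -0.008], [-1.0, 0.002, 0.008]]
wrist_force: [1.0, -1.5, -1.0]
gripper_width: 0.244
```

Run:
```python
from h import *
np.set_printoptions(precision=4,suppress=True)
s=r.sense();R=s["ee_rot"];print("grasp",s["tcp_pos"]+.051*R[:,0],s["gripper_width"],s["wrist_force"])
im,dp=snap("wrist","w10")
```

```text
grasp [ 0.6103 -0.1039  0.1404] 0.24376797948387438 [ 0.9828 -1.4537 -1.033 ]
```

View pics/w10.png

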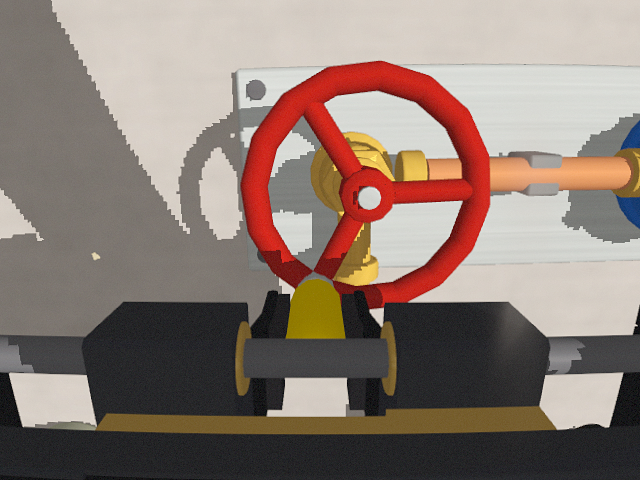

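```bash
cat > plan.py <<'E'
import sys
from h import *
np.set_printoptions(precision=3,suppress=True)
# usage: plan.py cx cy target_step n   -> current angle wrt centre, rows
cx,cy,step,n=map(float,sys.argv[1:5]); c=np.array([cx,cy])
s=r.sense(); R=s["ee_rot"]; g=s["tcp_pos"]+.051*R[:,0]; d=g[:2]-c
a=np.degrees(np.arctan2(d[1],d[0])); print("t",s["time_s"],"grasp",g,"ang",a,"rad",np.linalg.norm(d),"F",s["wrist_force"],"M",s["moment"],"w",s["gripper_width"],"j",s["joints"])
print("tilt fix rx,ry units", np.degrees(-R[1,0])/8, np.degrees(R[0,0])/8, "yaw",np.degrees(np.arctan2(R[1,1],R[0,1])))
prev=g[:2]; 
for i in range(int(n)):
    a+=step; p=c+.05*np.array([np.cos(np.radians(a)),np.sin(np.radians(a))]); print(f"{a:.0f}",((p-prev)/.06).round(2), "dz",round((.186-.05-g[2])/.06,2) if i==0 else 0); prev=p
E
python3 plan.py .5665 -.079 -20 4
```

```text
t 12.2 grasp [ 0.61  -0.104  0.14 ] ang -29.592192060447264 rad 0.05039673309518132 F [ 0.655 -2.88  -1.353] M [-0.75  -0.172  0.002] w 0.24047730902050243 j [  5.264  26.135  -8.452  -0.087 -54.961 -95.651]
tilt fix rx,ry units -0.014062629640028952 0.055519994434725266 yaw 89.56315864495794
-50 [-0.19 -0.22] dz -0.07
-70 [-0.25 -0.15] dz 0
-90 [-0.28 -0.05] dz 0
-110 [-0.29  0.05] dz 0
```

Request:
move_arm --series '[[[0, 0, 0, -0.19, -0.22, 0, 0], [0, 0, 0, -0.25, -0.14, 0, 0], [0, 0, 0, -0.28, -0.05, 0, 0]]]'

```text
time_s: 12.58
tcp_pos: [0.5738, -0.1298, 0.1914]
ee_rot: [[0.028, 0.005, 1.0], [-0.0, 1.0, -0.005], [-1.0, 0.0, 0.028]]
wrist_force: [6.1, -9.3, -5.2]
gripper_width: 0.242
```

```bash
python3 plan.py .5665 -.079 -20 8
python3 - <<'E'
from h import *
snap("wrist","w11")
E
```

```text
t 12.575 grasp [ 0.575 -0.13   0.14 ] ang -80.27021755798401 rad 0.051526048211302716 F [ 6.12  -9.322 -5.174] M [-2.654 -1.543 -0.072] w 0.2420902363457175 j [  3.054  23.063 -13.708   0.113 -51.614 -93.399]
tilt fix rx,ry units 0.00031841813658791475 0.20229916967227554 yaw 89.72394171556172
-100 [-0.29  0.03] dz -0.07
-120 [-0.27  0.1 ] dz 0
-140 [-0.22  0.19] dz 0
-160 [-0.14  0.25] dz 0
-180 [-0.05  0.29] dz 0
-200 [0.05 0.28] dz 0
-220 [0.15 0.25] dz 0
-240 [0.22 0.18] dz 0
```

View pics/w11.png

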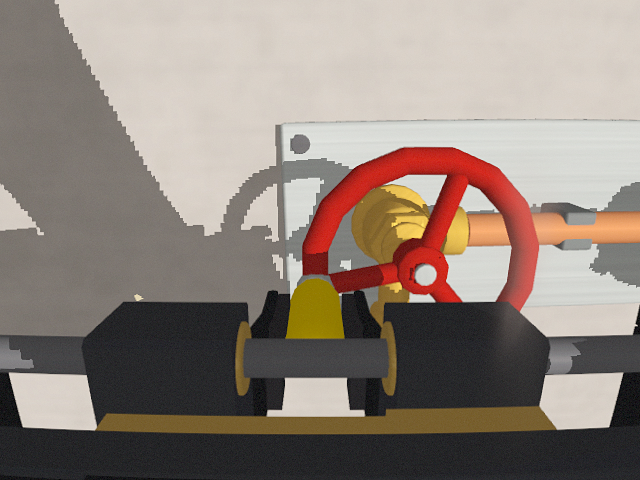

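Request:
move_arm --series '[[[0, 0.15, 0, -0.29, 0.0, -0.02, 0], [0, 0.05, 0, -0.27, 0.09, -0.02, 0], [0, 0, 0, -0.22, 0.18, 0, 0]]]'

```text
time_s: 13.0
tcp_pos: [0.528, -0.1145, 0.1913]
ee_rot: [[0.011, 0.007, 1.0], [-0.0, 1.0, -0.007], [-1.0, -0.0, 0.011]]
wrist_force: [4.2, -0.6, -3.6]
gripper_width: 0.24
```

```bash
python3 plan.py .5655 -.081 -15 6
```

```text
t 13.0 grasp [ 0.529 -0.115  0.14 ] ang -137.7391326822438 rad 0.04982736206203722 F [ 4.216 -0.61  -3.554] M [-0.42  -1.157 -0.037] w 0.2399896039620195 j [  5.     19.218 -19.9     0.09  -50.23  -95.446]
tilt fix rx,ry units 0.001533831060082243 0.08188767217217266 yaw 89.61148890084104
-153 [-0.13  0.18] dz -0.07
-168 [-0.07  0.2 ] dz 0
-183 [-0.02  0.22] dz 0
-198 [0.04 0.21] dz 0
-213 [0.09 0.2 ] dz 0
-228 [0.14 0.17] dz 0
```

Request:
move_arm --series '[[[0, 0.08, 0, -0.08, 0.1, -0.02, 0], [0, 0, 0, -0.06, 0.1, 0, 0], [0, 0, 0, -0.04, 0.11, 0, 0], [0, 0, 0, -0.03, 0.11, 0, 0], [0, 0, 0, -0.01, 0.12, 0, 0], [0, 0, 0, 0, 0.12, 0, 0]]]'

```text
time_s: 13.75
tcp_pos: [0.5161, -0.0722, 0.1913]
ee_rot: [[0.006, 0.004, 1.0], [-0.002, 1.0, -0.004], [-1.0, -0.002, 0.006]]
wrist_force: [6.6, -4.5, -2.3]
gripper_width: 0.239
```

```bash
python3 plan.py .5655 -.081 -8 8
```

```text
t 13.75 grasp [ 0.516 -0.072  0.14 ] ang 169.94707303711417 rad 0.04982458610574938 F [ 6.632 -4.457 -2.253] M [-1.277 -1.867 -0.035] w 0.23921302110497905 j [   9.974   17.632  -22.412    0.225  -49.621 -100.35 ]
tilt fix rx,ry units 0.013852908235055672 0.04506511337777433 yaw 89.76891536741553
162 [0.03 0.11] dz -0.07
154 [0.04 0.11] dz 0
146 [0.06 0.1 ] dz 0
138 [0.07 0.09] dz 0
130 [0.08 0.08] dz 0
122 [0.09 0.07] dz 0
114 [0.1  0.05] dz 0
106 [0.11 0.04] dz 0
```

Request:
move_arm --series '[[[0, 0.04, 0, 0.03, 0.11, -0.02, 0], [0, 0, 0, 0.05, 0.11, 0, 0], [0, 0, 0, 0.06, 0.1, 0, 0], [0, 0, 0, 0.07, 0.09, 0, 0], [0, 0, 0, 0.08, 0.08, 0, 0], [0, 0, 0, 0.09, 0.07, 0, 0]]]'

```text
time_s: 14.5
tcp_pos: [0.5367, -0.04, 0.1912]
ee_rot: [[-0.009, 0.003, 1.0], [-0.01, 1.0, -0.003], [-1.0, -0.01, -0.009]]
wrist_force: [0.6, -6.9, 3.8]
gripper_width: 0.239
```

```bash
python3 plan.py .5655 -.081 -8 8
```

```text
t 14.5 grasp [ 0.536 -0.04   0.14 ] ang 125.82516221045262 rad 0.04998778799033687 F [ 0.622 -6.858  3.784] M [-1.7   -0.313  0.014] w 0.2389941534488001 j [  13.215   19.455  -19.734    0.558  -51.462 -103.744]
tilt fix rx,ry units 0.07166794263114824 -0.0666197495218735 yaw 89.8232293366127
118 [0.1  0.06] dz -0.07
110 [0.11 0.05] dz 0
102 [0.11 0.03] dz 0
94 [0.12 0.02] dz 0
86 [ 0.12 -0.  ] dz 0
78 [ 0.12 -0.02] dz 0
70 [ 0.11 -0.03] dz 0
62 [ 0.11 -0.05] dz 0
```

Request:
move_arm --series '[[[0.07, -0.06, 0, 0.1, 0.06, -0.02, 0], [0, 0, 0, 0.11, 0.04, 0, 0], [0, 0, 0, 0.11, 0.03, 0, 0], [0, 0, 0, 0.12, 0.02, 0, 0], [0, 0, 0, 0.12, 0, 0, 0], [0, 0, 0, 0.12, -0.02, 0, 0], [0, 0, 0, 0.11, -0.03, 0, 0]]]'

```text
time_s: 15.38
tcp_pos: [0.573, -0.0314, 0.1911]
ee_rot: [[-0.034, 0.005, 0.999], [-0.0, 1.0, -0.005], [-0.999, -0.0, -0.034]]
wrist_force: [-2.8, 3.7, 5.8]
gripper_width: 0.24
```

```bash
python3 plan.py .5655 -.081 -8 8
```

```text
t 15.375 grasp [ 0.571 -0.031  0.14 ] ang 83.30653870865055 rad 0.049952385243776744 F [-2.751  3.68   5.846] M [ 1.165  0.615 -0.063] w 0.2398398212040196 j [  12.854   23.095  -13.487   -0.507  -55.297 -102.873]
tilt fix rx,ry units 0.001403432020214464 -0.24038392822232096 yaw 89.68555751939354
75 [ 0.11 -0.02] dz -0.07
67 [ 0.11 -0.04] dz 0
59 [ 0.1  -0.05] dz 0
51 [ 0.1  -0.07] dz 0
43 [ 0.09 -0.08] dz 0
35 [ 0.07 -0.09] dz 0
27 [ 0.06 -0.1 ] dz 0
19 [ 0.05 -0.11] dz 0
```

Request:
move_arm --series '[[[0, -0.15, 0, 0.12, -0.02, -0.02, 0], [0, -0.1, 0, 0.12, -0.04, 0, 0], [0, -0.05, 0, 0.11, -0.05, 0, 0], [0, -0.03, 0, 0.1, -0.07, 0, 0], [0, 0, 0, 0.09, -0.09, 0, 0], [0, 0, 0, 0.08, -0.1, 0, 0]]]'

```text
time_s: 16.12
tcp_pos: [0.6029, -0.0473, 0.1912]
ee_rot: [[-0.008, 0.005, 1.0], [0.005, 1.0, -0.005], [-1.0, 0.005, -0.008]]
wrist_force: [-0.0, 5.1, 4.2]
gripper_width: 0.239
```

```bash
python3 plan.py .5655 -.081 -8 8
```

```text
t 16.125 grasp [ 0.602 -0.047  0.14 ] ang 42.61878061610559 rad 0.050199442593439794 F [-0.023  5.133  4.182] M [ 1.292 -0.036 -0.011] w 0.23917956471246796 j [  10.677   25.255   -9.833   -0.481  -55.328 -100.672]
tilt fix rx,ry units -0.03894261006347613 -0.06019413864063271 yaw 89.72906247516498
35 [ 0.07 -0.09] dz -0.07
27 [ 0.06 -0.1 ] dz 0
19 [ 0.04 -0.11] dz 0
11 [ 0.03 -0.11] dz 0
3 [ 0.01 -0.12] dz 0
-5 [-0.   -0.12] dz 0
-13 [-0.02 -0.11] dz 0
-21 [-0.03 -0.11] dz 0
```

Request:
move_arm --series '[[[-0.04, -0.06, 0, 0.07, -0.1, -0.02, 0], [0, 0, 0, 0.06, -0.11, 0, 0], [0, 0, 0, 0.04, -0.12, 0, 0], [0, 0, 0, 0.02, -0.12, 0, 0], [0, 0, 0, 0.01, -0.12, 0, 0], [0, 0, 0, -0.01, -0.12, 0, 0]]]'

```text
time_s: 16.88
tcp_pos: [0.6157, -0.0822, 0.1911]
ee_rot: [[0.004, 0.004, 1.0], [0.012, 1.0, -0.005], [-1.0, 0.013, 0.004]]
wrist_force: [-0.7, 38.9, 10.0]
gripper_width: 0.244
```

```bash
python3 plan.py .5655 -.081 -8 8
```

```text
t 16.875 grasp [ 0.616 -0.082  0.14 ] ang -0.6303695382208406 rad 0.05043531766052725 F [-0.659 38.948 10.003] M [11.525  0.552  0.007] w 0.2438668160701285 j [  7.032  26.476  -7.62   -0.83  -55.612 -96.823]
tilt fix rx,ry units -0.08948650530803506 0.025952738020771356 yaw 89.74235903024504
-9 [-0.02 -0.12] dz -0.07
-17 [-0.03 -0.11] dz 0
-25 [-0.04 -0.11] dz 0
-33 [-0.06 -0.1 ] dz 0
-41 [-0.07 -0.09] dz 0
-49 [-0.08 -0.08] dz 0
-57 [-0.09 -0.07] dz 0
-65 [-0.1  -0.06] dz 0
```

Request:
move_arm --series '[[[-0.09, 0, 0, 0, -0.04, 0, 0], [0, 0, 0, 0, -0.04, 0, 0]]]'

```text
time_s: 17.12
tcp_pos: [0.6156, -0.0811, 0.1912]
ee_rot: [[0.005, 0.004, 1.0], [0.009, 1.0, -0.004], [-1.0, 0.009, 0.005]]
wrist_force: [0.1, 9.5, 5.4]
gripper_width: 0.239
```

```bash
python3 plan.py .5655 -.081 8 8;python3 - <<'E'
from h import *
im,dp=snap("wrist","stop"); np.save("stop.npy",dp); np.save("stopT.npy",P("wrist")[2])
E
```

```text
t 17.125 grasp [ 0.616 -0.081  0.14 ] ang 0.4751443131822782 rad 0.050390572555699606 F [0.12  9.487 5.409] M [ 2.612 -0.118 -0.018] w 0.2388657447631076 j [  7.219  26.415  -7.797  -0.594 -55.453 -97.105]
tilt fix rx,ry units -0.06592475608438159 0.0340947667667824 yaw 89.7796036152011
8 [-0.02  0.12] dz -0.07
16 [-0.03  0.11] dz 0
24 [-0.04  0.11] dz 0
32 [-0.06  0.1 ] dz 0
40 [-0.07  0.09] dz 0
48 [-0.08  0.08] dz 0
56 [-0.09  0.07] dz 0
64 [-0.1   0.06] dz 0
```

View pics/stop.png

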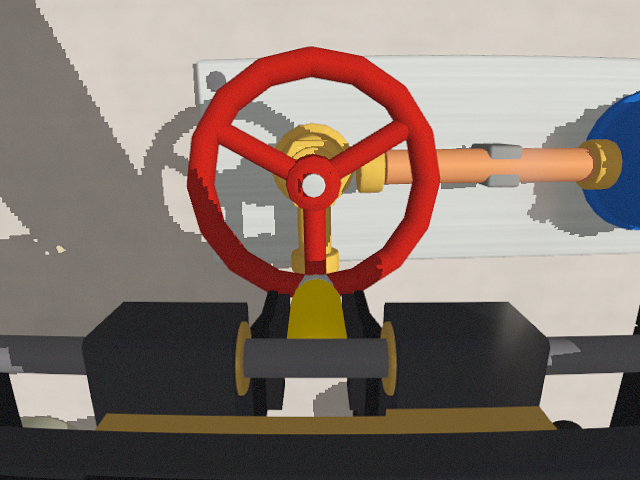

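Request:
move_arm --series '[[[-0.05, 0.03, 0, -0.05, 0.28, -0.02, 0], [0, 0, 0, -0.14, 0.25, 0, 0], [0, 0, 0, -0.22, 0.18, 0, 0], [0, 0, 0, -0.27, 0.1, 0, 0]]]'

```text
time_s: 17.68
tcp_pos: [0.5802, -0.0335, 0.1913]
ee_rot: [[0.017, 0.004, 1.0], [-0.002, 1.0, -0.004], [-1.0, -0.002, 0.017]]
wrist_force: [4.9, 3.2, 0.6]
gripper_width: 0.244
```

```bash
python3 plan.py .5655 -.081 20 6
```

```text
t 17.675 grasp [ 0.581 -0.034  0.14 ] ang 71.83617805890253 rad 0.049900706643545095 F [4.874 3.195 0.644] M [ 1.058 -1.425  0.027] w 0.2438774254155308 j [  12.785   22.679  -14.466    0.39   -51.953 -103.278]
tilt fix rx,ry units 0.012433604975055097 0.11857295891196365 yaw 89.74381307562999
92 [-0.29  0.04] dz -0.07
112 [-0.28 -0.06] dz 0
132 [-0.25 -0.15] dz 0
152 [-0.18 -0.23] dz 0
172 [-0.09 -0.27] dz 0
192 [ 0.01 -0.29] dz 0
```

Request:
move_arm --series '[[[0, 0.12, 0, -0.29, 0.04, -0.02, 0], [0, 0.05, 0, -0.28, -0.06, 0, 0], [0, 0, 0, -0.25, -0.15, 0, 0], [0, 0, 0, -0.18, -0.23, 0, 0], [0, 0, 0, -0.09, -0.27, 0, 0]]]'

```text
time_s: 18.3
tcp_pos: [0.5158, -0.0745, 0.1913]
ee_rot: [[0.005, 0.001, 1.0], [-0.002, 1.0, -0.001], [-1.0, -0.002, 0.005]]
wrist_force: [8.8, 2.7, -2.5]
gripper_width: 0.24
```

```bash
python3 plan.py .5655 -.081 20 6
```

```text
t 18.3 grasp [ 0.516 -0.075  0.14 ] ang 172.65167618442288 rad 0.0498610523977567 F [ 8.81   2.723 -2.51 ] M [ 0.876 -2.361 -0.004] w 0.24014183295192967 j [  9.724  17.672 -22.365   0.239 -49.729 -99.926]
tilt fix rx,ry units 0.017523277121711988 0.03267012111473879 yaw 89.95239243420617
193 [ 0.01 -0.29] dz -0.07
213 [ 0.11 -0.27] dz 0
233 [ 0.2  -0.21] dz 0
253 [ 0.26 -0.13] dz 0
273 [ 0.29 -0.04] dz 0
293 [0.28 0.06] dz 0
```

Request:
move_arm --series '[[[0, 0.03, 0, 0.01, -0.29, -0.02, 0], [0, 0, 0, 0.11, -0.27, 0, 0], [0, 0, 0, 0.2, -0.21, 0, 0], [0, 0, 0, 0.26, -0.13, 0, 0], [0, 0, 0, 0.29, -0.04, 0, 0]]]'

```text
time_s: 18.92
tcp_pos: [0.5665, -0.132, 0.191]
ee_rot: [[-0.0, 0.007, 1.0], [0.008, 1.0, -0.007], [-1.0, 0.008, -0.0]]
wrist_force: [-3.0, 14.0, 11.5]
gripper_width: 0.238
```

```bash
python3 plan.py .5655 -.081 20 6
```

```text
t 18.925 grasp [ 0.566 -0.132  0.14 ] ang -88.9308799940713 rad 0.05060617977699249 F [-2.997 14.044 11.451] M [4.038 1.312 0.049] w 0.23770989650409038 j [  2.622  23.115 -13.405  -0.599 -53.467 -92.682]
tilt fix rx,ry units -0.060192730187129735 -0.0008812628687762696 yaw 89.58388446165087
-69 [0.28 0.07] dz -0.07
-49 [0.25 0.15] dz 0
-29 [0.18 0.23] dz 0
-9 [0.09 0.27] dz 0
11 [-0.01  0.29] dz 0
31 [-0.1   0.27] dz 0
```

Request:
move_arm --series '[[[-0.06, 0, 0, 0.28, 0.07, 0, 0], [0, 0, 0, 0.25, 0.15, 0, 0], [0, 0, 0, 0.18, 0.23, 0, 0], [0, 0, 0, 0.09, 0.27, 0, 0], [0, 0, 0, -0.01, 0.29, 0, 0]]]'

```text
time_s: 19.55
tcp_pos: [0.6151, -0.0867, 0.1914]
ee_rot: [[-0.001, 0.014, 1.0], [-0.016, 1.0, -0.014], [-1.0, -0.016, -0.001]]
wrist_force: [14.5, -6.1, -5.9]
gripper_width: 0.244
```

```bash
python3 plan.py .5655 -.081 20 6
```

```text
t 19.55 grasp [ 0.615 -0.088  0.14 ] ang -7.4898144091811005 rad 0.04997292861991975 F [14.452 -6.108 -5.898] M [-1.431 -4.288  0.056] w 0.24361269582966444 j [  7.24   26.483  -8.297   1.103 -55.422 -98.645]
tilt fix rx,ry units 0.11568628601488963 -0.010217373805980723 yaw 89.2232355688176
13 [-0.01  0.29] dz -0.07
33 [-0.11  0.27] dz 0
53 [-0.2   0.21] dz 0
73 [-0.26  0.13] dz 0
93 [-0.29  0.04] dz 0
113 [-0.28 -0.06] dz 0
```

Request:
move_arm --series '[[[0.12, 0, 0.05, 0.01, 0.29, 0, 0], [0, 0, 0, -0.11, 0.27, 0, 0], [0, 0, 0, -0.2, 0.21, 0, 0], [0, 0, 0, -0.26, 0.13, 0, 0], [0, 0, 0, -0.29, 0.04, 0, 0]]]'

```text
time_s: 20.18
tcp_pos: [0.572, -0.0323, 0.1913]
ee_rot: [[0.022, 0.01, 1.0], [0.004, 1.0, -0.011], [-1.0, 0.004, 0.022]]
wrist_force: [5.7, 10.5, 1.2]
gripper_width: 0.246
```

```bash
python3 plan.py .5655 -.081 20 6
```

```text
t 20.175 grasp [ 0.573 -0.032  0.14 ] ang 81.14318595502337 rad 0.04954141047324654 F [ 5.661 10.478  1.208] M [ 3.032 -1.443  0.016] w 0.2456771609690671 j [  12.991   21.861  -15.685    0.069  -51.187 -103.636]
tilt fix rx,ry units -0.029101668045448992 0.15585847396547958 yaw 89.40014299987301
101 [-0.29  0.  ] dz -0.07
121 [-0.27 -0.1 ] dz 0
141 [-0.22 -0.19] dz 0
161 [-0.14 -0.25] dz 0
181 [-0.04 -0.29] dz 0
201 [ 0.06 -0.28] dz 0
```

Request:
move_arm --series '[[[-0.03, 0.15, 0.05, -0.29, 0.01, -0.02, 0], [0, 0.05, 0, -0.27, -0.1, 0, 0], [0, 0, 0, -0.22, -0.19, 0, 0], [0, 0, 0, -0.14, -0.25, 0, 0], [0, 0, 0, -0.04, -0.29, 0, 0]]]'

```text
time_s: 20.8
tcp_pos: [0.5154, -0.0848, 0.1913]
ee_rot: [[0.006, 0.002, 1.0], [0.0, 1.0, -0.002], [-1.0, 0.0, 0.006]]
wrist_force: [8.1, 4.1, -2.6]
gripper_width: 0.243
```

```bash
python3 plan.py .5655 -.081 20 6
```

```text
t 20.8 grasp [ 0.516 -0.085  0.14 ] ang -175.65327902991675 rad 0.049920835421507256 F [ 8.141  4.051 -2.568] M [ 1.424 -2.659  0.004] w 0.24310546073271963 j [  8.491  17.758 -22.161   0.054 -49.751 -98.622]
tilt fix rx,ry units -0.0010091123346249278 0.04157818047146893 yaw 89.90431493865107
-156 [ 0.07 -0.28] dz -0.07
-136 [ 0.16 -0.24] dz 0
-116 [ 0.24 -0.17] dz 0
-96 [ 0.28 -0.08] dz 0
-76 [0.29 0.02] dz 0
-56 [0.26 0.12] dz 0
```

Request:
move_arm --series '[[[0, 0.04, 0, 0.07, -0.28, -0.02, 0], [0, 0, 0, 0.16, -0.24, 0, 0], [0, 0, 0, 0.24, -0.17, 0, 0], [0, 0, 0, 0.28, -0.08, 0, 0], [0, 0, 0, 0.29, 0.02, 0, 0]]]'

```text
time_s: 21.42
tcp_pos: [0.573, -0.1315, 0.191]
ee_rot: [[-0.008, 0.009, 1.0], [0.01, 1.0, -0.009], [-1.0, 0.01, -0.008]]
wrist_force: [-4.7, 3.4, 9.2]
gripper_width: 0.243
```

```bash
python3 plan.py .5655 -.081 12 8
```

```text
t 21.425 grasp [ 0.573 -0.131  0.14 ] ang -81.9478125197452 rad 0.05043596866060787 F [-4.716  3.358  9.152] M [0.974 1.384 0.041] w 0.24348806269522635 j [  2.6    23.83  -12.163  -0.737 -54.46  -92.684]
tilt fix rx,ry units -0.07236510808422152 -0.05968115885865667 yaw 89.48249815917274
-70 [0.17 0.05] dz -0.07
-58 [0.16 0.08] dz 0
-46 [0.14 0.11] dz 0
-34 [0.11 0.13] dz 0
-22 [0.08 0.15] dz 0
-10 [0.05 0.17] dz 0
2 [0.01 0.17] dz 0
14 [-0.02  0.17] dz 0
```

Total 638°. 82° to go; first 60°.

Request:
move_arm --series '[[[-0.07, -0.06, 0, 0.17, 0.05, 0, 0], [0, 0, 0, 0.16, 0.08, 0, 0], [0, 0, 0, 0.14, 0.11, 0, 0], [0, 0, 0, 0.12, 0.13, 0, 0], [0, 0, 0, 0.08, 0.15, 0, 0]]]'

```text
time_s: 22.05
tcp_pos: [0.6038, -0.114, 0.1913]
ee_rot: [[-0.025, 0.015, 1.0], [-0.013, 1.0, -0.016], [-1.0, -0.014, -0.025]]
wrist_force: [7.6, -11.8, -2.1]
gripper_width: 0.242
```

```bash
python3 plan.py .5655 -.081 6 6
```

```text
t 22.05 grasp [ 0.603 -0.115  0.14 ] ang -42.28598536559494 rad 0.050079649319459005 F [  7.574 -11.777  -2.123] M [-3.156 -2.287  0.098] w 0.2424721857054403 j [  4.634  26.391  -8.361   0.766 -56.757 -95.96 ]
tilt fix rx,ry units 0.09503220004304674 -0.18122949492255264 yaw 89.1125283822102
-36 [0.05 0.07] dz -0.07
-30 [0.05 0.07] dz 0
-24 [0.04 0.08] dz 0
-18 [0.03 0.08] dz 0
-12 [0.02 0.08] dz 0
-6 [0.01 0.09] dz 0
```

Request:
move_arm --series '[[[0.1, -0.18, 0.1, 0.1, 0.12, 0, 0], [0, 0, 0, 0.09, 0.13, 0, 0], [0, 0, 0, 0.07, 0.15, 0, 0]]]'

```text
time_s: 22.42
tcp_pos: [0.6138, -0.0977, 0.1912]
ee_rot: [[-0.015, 0.007, 1.0], [-0.006, 1.0, -0.007], [-1.0, -0.006, -0.015]]
wrist_force: [0.9, -4.6, 3.8]
gripper_width: 0.24
```

```bash
python3 plan.py .5655 -.081 6 6
```

```text
t 22.425 grasp [ 0.613 -0.098  0.14 ] ang -19.60281683498959 rad 0.05051895855865028 F [ 0.916 -4.639  3.753] M [-1.15  -0.471  0.072] w 0.2397211410769504 j [  5.953  26.822  -7.439   0.289 -56.602 -96.507]
tilt fix rx,ry units 0.04121431920316532 -0.10417581638437397 yaw 89.60994841712011
-14 [0.02 0.09] dz -0.07
-8 [0.02 0.09] dz 0
-2 [0.01 0.09] dz 0
4 [-0.    0.09] dz 0
10 [-0.01  0.09] dz 0
16 [-0.02  0.08] dz 0
```

Request:
move_arm --series '[[[0.04, -0.1, 0, 0.02, 0.12, 0, 0], [0, -0.03, 0, 0.01, 0.1, 0, 0], [0, 0, 0, 0.01, 0.06, 0, 0], [0, 0, 0, 0, 0, 0, 0]]]'

```text
time_s: 22.92
tcp_pos: [0.6157, -0.0812, 0.1912]
ee_rot: [[0.003, 0.007, 1.0], [-0.002, 1.0, -0.007], [-1.0, -0.002, 0.003]]
wrist_force: [1.5, -3.5, 3.7]
gripper_width: 0.242
```

```bash
python3 plan.py .5655 -.081 6 3;python3 - <<'E'
from h import *
im,dp=snap("wrist","e1"); np.save("e1.npy",dp)
E
```

```text
t 22.925 grasp [ 0.616 -0.081  0.14 ] ang -0.2852271466528903 rad 0.050375681334519 F [ 1.467 -3.522  3.687] M [-0.868 -0.436 -0.08 ] w 0.24223947939872018 j [  7.445  26.437  -8.036   0.137 -55.387 -97.919]
tilt fix rx,ry units 0.011639966887346514 0.01933510828031571 yaw 89.60283999370183
6 [-0.01  0.09] dz -0.07
12 [-0.01  0.09] dz 0
18 [-0.02  0.08] dz 0
```

View pics/e1.png

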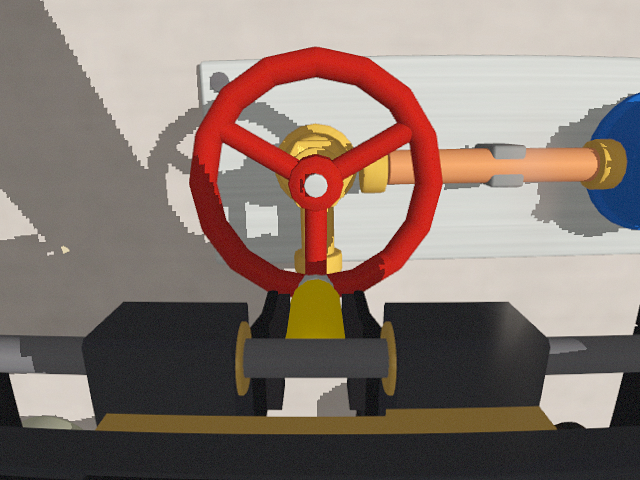

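```bash
cat > sp.py <<'E'
from h import *
import sys
def spokes(n,T):
    im=cv2.imread(f"pics/{n}.png")[:,:,::-1].astype(int); K,d,_=P("wrist"); R,G,B=im[...,0],im[...,1],im[...,2]
    v,u=np.nonzero((R>70)&(G<.4*R)&(B<.4*R)); nn=cv2.undistortPoints(np.c_[u,v].astype(float).reshape(-1,1,2),K,d).reshape(-1,2)
    w=np.c_[nn,np.ones(len(nn))]@T[:3,:3].T; o=T[:3,3]; p=(o+w*((.097-o[2])/w[:,2])[:,None])[:,:2]
    # hub centre from rim far side circle fit
    c=np.array([.564,-.079])
    for _ in range(8):
        q=p[abs(np.hypot(*(p-c).T)-.05)<.008]; A=np.c_[2*q,np.ones(len(q))]; s=np.linalg.lstsq(A,(q**2).sum(1),rcond=None)[0]; c=s[:2]
    e=p-c; rr=np.hypot(*e.T); a=np.degrees(np.arctan2(e[:,1],e[:,0])); k=(rr>.02)&(rr<.040)
    print(n,c,[ (m,round(float(np.mean(a[k&(abs((a-m+180)%360-180)<20)]-0) if m!=180 else 0),2)) for m in (0,120,-120)])
spokes("stop",np.load("stopT.npy")); spokes(sys.argv[1],P("wrist")[2])
E
python3 sp.py e1
```

```text
stop [ 0.56429478 -0.08112744] [(0, 1.12), (120, 120.52), (-120, -118.49)]
e1 [ 0.56428067 -0.08106633] [(0, -0.38), (120, 119.11), (-120, -119.84)]
```

Request:
move_arm --series '[[[0, 0, 0, 0, 0.03, 0, 0], [0, 0, 0, 0, 0.01, 0, 0], [0, 0, 0, 0, 0, 0, 0]]]'

```text
time_s: 23.35
tcp_pos: [0.6157, -0.0786, 0.1912]
ee_rot: [[0.002, 0.007, 1.0], [-0.002, 1.0, -0.007], [-1.0, -0.002, 0.002]]
wrist_force: [1.2, -2.2, 4.1]
gripper_width: 0.241
```

```bash
python3 plan.py .5655 -.081 6 1;python3 - <<'E'
from h import *
im,dp=snap("wrist","e2")
E
python3 sp.py e2
```

```text
t 23.35 grasp [ 0.616 -0.079  0.14 ] ang 2.603205113640879 rad 0.05038234093864065 F [ 1.182 -2.244  4.085] M [-0.818 -0.353 -0.037] w 0.24097751104181137 j [  7.683  26.412  -8.081   0.13  -55.378 -98.157]
tilt fix rx,ry units 0.011129120942202274 0.01771895156212238 yaw 89.59949188536416
9 [-0.01  0.09] dz -0.07
stop [ 0.56429478 -0.08112744] [(0, 1.12), (120, 120.52), (-120, -118.49)]
e2 [ 0.56429023 -0.08104897] [(0, 2.5), (120, 122.09), (-120, -116.93)]
```

Request:
move_arm --series '[[[0, 0, 0, 0, -0.02, 0, 0], [0, 0, 0, 0, 0, 0, 0]]]'

```text
time_s: 23.65
tcp_pos: [0.6157, -0.0788, 0.1912]
ee_rot: [[0.003, 0.007, 1.0], [0.0, 1.0, -0.007], [-1.0, 0.0, 0.003]]
wrist_force: [1.2, -3.1, 3.0]
gripper_width: 0.24
```

```bash
python3 plan.py .5655 -.081 6 1;python3 - <<'E'
from h import *
im,dp=snap("wrist","e3"); viewer.capture("top")
E
python3 sp.py e3
```

```text
t 23.65 grasp [ 0.616 -0.079  0.14 ] ang 2.4946819062105616 rad 0.05038934101268231 F [ 1.231 -3.09   3.017] M [-0.945 -0.343  0.017] w 0.2401858892976457 j [  7.626  26.412  -8.034   0.009 -55.394 -98.035]
tilt fix rx,ry units -0.001746631740391195 0.019849726137270336 yaw 89.59597756588188
8 [-0.01  0.09] dz -0.07
stop [ 0.56429478 -0.08112744] [(0, 1.12), (120, 120.52), (-120, -118.49)]
e3 [ 0.56428576 -0.08109687] [(0, 2.45), (120, 122.02), (-120, -116.96)]
```

Request:
move_arm --series '[[[0, 0, 0, 0, -0.035, 0, 0], [0, 0, 0, 0, -0.01, 0, 0], [0, 0, 0, 0, 0, 0, 0]]]'

```text
time_s: 24.12
tcp_pos: [0.6157, -0.0802, 0.1912]
ee_rot: [[0.003, 0.007, 1.0], [0.003, 1.0, -0.007], [-1.0, 0.003, 0.003]]
wrist_force: [1.0, -0.2, 3.6]
gripper_width: 0.243
```

```bash
python3 plan.py .5655 -.081 6 1;python3 - <<'E'
from h import *
im,dp=snap("wrist","e4")
E
python3 sp.py e4
```

```text
t 24.125 grasp [ 0.616 -0.08   0.14 ] ang 1.0915438377873676 rad 0.050376771664454124 F [ 0.951 -0.241  3.628] M [-0.388 -0.249  0.038] w 0.24329197875408545 j [  7.446  26.424  -7.951  -0.151 -55.422 -97.766]
tilt fix rx,ry units -0.01867717756021064 0.02308818927243318 yaw 89.59511488155908
7 [-0.01  0.09] dz -0.07
stop [ 0.56429478 -0.08112744] [(0, 1.12), (120, 120.52), (-120, -118.49)]
e4 [ 0.56427879 -0.08107555] [(0, 1.15), (120, 120.72), (-120, -118.27)]
```

```bash
python3 - <<'E'
from meas import *
np.set_printoptions(precision=4,suppress=True)
old=np.load("top0.npy")
im,dp=snap("top","topE"); snap("scene","sceneE")
for n in ["pepper_mid","salt_mid","timer_mid","cutter_mid"]:
    print(n,[(round(k["conf"],2),k["centre"]) for k in spotter.find_in("top",n)[:2]])
uv,p,c=cloud("top",im,dp); R,G,B=c.T
near=np.hypot(p[:,0]-.56,p[:,1]-.138)<.036
t=p[near&(B>70)&(R<.4*B)&(p[:,2]>.095)&(p[:,2]<.125)]; print("bar",len(t),t.mean(0) if len(t) else 0,cv2.minAreaRect(t[:,:2].astype(np.float32)*1000))
E
python3 -c "
import cv2;a=cv2.imread('pics/topE.png')[130:310,160:500];cv2.imwrite('pics/topEz.png',cv2.resize(a,None,fx=2.3,fy=2.3,interpolation=cv2.INTER_CUBIC))"
```

```text
pepper_mid [(0.9, [389.3, 296.9])]
salt_mid [(0.72, [222.9, 300.0]), (0.27, [388.9, 297.9])]
timer_mid [(0.76, [181.5, 245.2]), (0.49, [248.4, 223.0])]
cutter_mid [(0.78, [468.4, 268.9])]
bar 18 [0.5446 0.15   0.1061] ((545.6473388671875, 150.67901611328125), (5.760495185852051, 20.62721824645996), 87.83064270019531)
```

View pics/topEz.png

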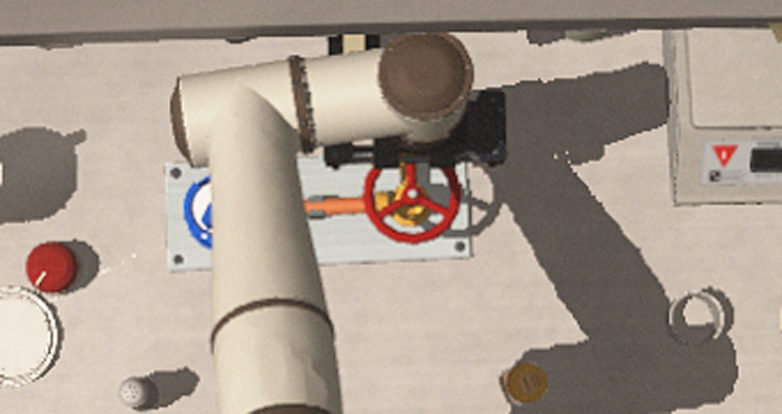

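View pics/sceneE.png

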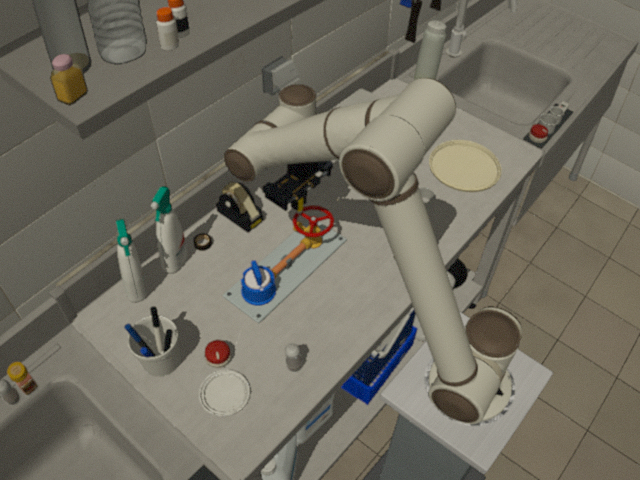

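Run:
```python
from meas import *
np.set_printoptions(precision=4,suppress=True)
im=cv2.imread("pics/sceneE.png"); cv2.imwrite("pics/sEz.png",cv2.resize(im[245:315,225:295],None,fx=8,fy=8,interpolation=cv2.INTER_CUBIC))
a=np.radians(-28.5);c=np.array([.560,.139])
u=np.array([np.cos(a),np.sin(a)])
print(proj("scene",[[*(c+s*.028*u),.110] for s in (1,-1)]))
```

```text
[[252.1271 258.6969]
 [258.8326 275.5647]]
```

View pics/sEz.png

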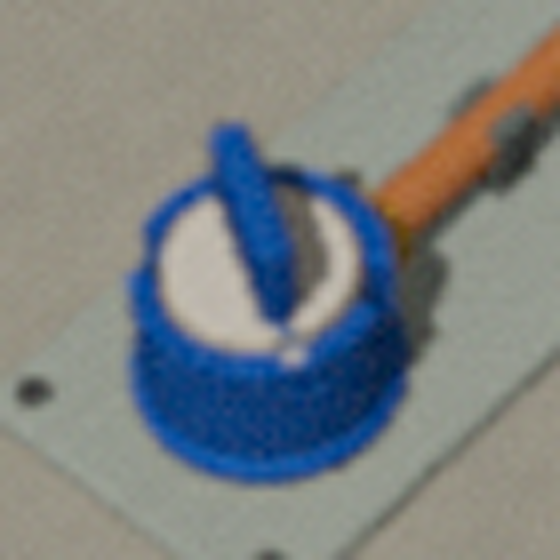

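```bash
python3 - <<'E'
from h import *
im,dp=snap("wrist","e5")
E
python3 sp.py e5
python3 - <<'E'
from h import *
s=r.sense(); print(s["time_s"],s["wrist_force"],s["gripper_width"]); print(r.finish_job())
E
```

```text
stop [ 0.56429478 -0.08112744] [(0, 1.12), (120, 120.52), (-120, -118.49)]
e5 [ 0.56427078 -0.0810516 ] [(0, 1.18), (120, 120.71), (-120, -118.26)]
24.525 [ 1.19989346 -0.49156763  4.69326274] 0.2434584245767506
the job is handed in; nothing more can be done
None
```

The filter cartridge is locked and the valve stands open two full turns from its stop. I handed the job in at 24.5 s with the fingers still on the yellow handle.

**Cartridge:**
- I pressed it down by the blue bar, about 14 mm, until the wrist force rose to 24 N and it stopped. I then turned it clockwise about 60°, until the bar held still while the gripper kept turning.
- After release, the scene picture shows the bar pointing at a white rim mark.

**Valve:**
- I turned the wheel clockwise about 330° to a hard stop, where the force reached about 39 N. I then turned it back counter-clockwise by 720°.
- After small corrections, the spokes in the final wrist picture are within about 0.2° of where they were at the stop. The wrist force was under 5 N at hand-in.

**Surroundings:** the pepper, salt and timer were found within about a pixel of where they started. The network put the pastry ring 3 to 5 pixels off, but in the picture itself it looks unmoved.

**Disagreement:** the camera put the bar and cap about 12 mm lower than the stated heights, both before and after pressing. The travel, the hard stop and the fact that the cartridge turned all fit it being fully home.

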